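# Fit the simmer plate into the burner frame

### The job

Fit the simmer plate - the oblong one with one corner cut off - into the burner frame on the range. First pick the garlic bulb out of the frame's pocket and put it into the open pale tub (the one without a handle, on the range); then lift the plate, which has a brass bridge handle, up off its storage pin and set it gently (no dropping) into the pocket, cut corner in the filled corner, fully down, flat and flush. Leave the round plate on its pin, keep the tub upright, and do not disturb the other things.

Things in the scene. Friction and masses are not known exactly. Their poses are not given: they have to be found in the camera images.
- burner_frame: Fixed bright steel frame, 144 x 124 mm (x, y), 14 mm high; origin at the centre of its underside. Central pocket 100 x 80 mm (x, y), floor 4 mm above the underside, 10 mm deep; its +x +y corner is filled by a 45 degree web, so the free outline is the simmer plate's plus 2 mm all round.
- pocket (a point): Centre of the pocket's floor, axes as the frame's.
- pocket_corner (a point): Point on the pocket's floor at (38, 28) mm in the frame's x and y, just inside the filled corner; the plate's plate_corner comes to lie here.
- simmer_plate: Loose dark steel plate 96 x 76 x 10 mm (x, y, z), 0.35 kg; +x +y corner cut at 45 degrees by 20 mm; lowest 4 mm are 2 mm smaller all round. Origin: centre of underside. 17 mm square hole in the middle. Brass bridge handle: bar along x, 66 x 14 x 10 mm, centre 42 mm above the underside, legs at x = +-28 mm. Starts on the collar of either stand, pin in its hole.
- plate_handle (a point): Centre of the simmer plate's handle bar, 42 mm above the plate's underside: the place to grip, fingers closing along the plate's y.
- plate_corner (a point): Point on the simmer plate's underside at (38, 28) mm, the middle of the cut corner.
- round_plate: Loose dark steel round plate, diameter 88 mm, 10 mm thick, with the same hole and brass bridge handle (bar along its x); origin at the centre of the underside. It stands on the other stand and stays there.
- post_a: Fixed aluminium storage stand, round foot of 80 mm diameter, origin at the centre of the underside; a collar of 52 mm diameter at z = 40 mm carries a plate, and a pin of 11 mm diameter rises from it to z = 60 mm.
- post_b: A second stand, the same as post_a.
- garlic: Garlic bulb, 53 mm wide and 53 mm high with a narrowing top, about 0.03 kg, starting in the frame's pocket; origin at the centre of its underside, widest about 22 mm above it.
- salt_tub: Loose open round pale grey-white tub, 95 mm outside diameter at the rim, about 70 mm inside, 62 mm high, 0.3 kg; origin at the centre of its underside.
- pepper_mill: Bystander: dark wooden pepper mill, 58 mm diameter, 190 mm high, origin at the underside.
- squeeze_bottle: Bystander: green squeeze bottle with white nozzle, 52 mm diameter, 196 mm high, origin at the underside.
- pepper_shaker: Bystander: small glass pepper shaker with metal cap, 44 mm diameter, 90 mm high, origin at the underside.
- timer: Bystander: white kitchen timer, 32 x 68 x 60 mm, origin at the underside.
- probe: Bystander: probe thermometer with yellow handle lying flat, 173 x 22 x 16 mm (x, y, z), origin at the underside. Two steel saucepans about 100 mm high stand fixed behind the work, at the back of the range.

How it is judged:
By the outcome, as a careful person would: the job done as asked, in the order asked, and still so for the second after the job is handed in, with the robot touching nothing.
It also fails if it takes over 54 s, if anything falls off the work surface, if the arm or the gripper's body presses on something with over 40 N, if the wrist force passes 120 N, or if a joint passes its speed limit or range.

### The arm

A 7-joint arm with a two-finger parallel gripper is mounted at the origin on a cart in front of the work surface, level with it; the furniture and walls round the work are solid. World frame = base frame: x ahead of the robot, y to its left, z up, the work surface at z = 0. Lengths are in m, angles in rad, forces in N, time in s.
With the tool pointing down it reaches from about 0.425 to 0.875 m from the base axis. Payload 9.9 kg.
Tool frame: the origin (TCP) lies at the very end of the fingers, on their centre line; the grasp point (between the pads) lies 19 mm behind it; z points along the fingers, y is the line along which they close (so a half turn about z gives the same grasp; the last joint's range is limited). The gripper opens to 85 mm and grips with 20 to 120 N. Pads are 22 mm wide; open, the fingers measure 114 mm over their backs; the gripper's body (76 mm by 85 mm) begins 54 mm behind the grasp point. The pads swing forward as they close: fully open they stand 13 mm farther back than shut.
Start: joints at [-1.429, 0.576, 0.025, 1.437, -0.015, 1.129, -0.057], TCP at [0.151, 0.658, 0.231] pointing down, gripper open.
Joint ranges: [-2.76, 2.76], [-0.34, 2.15], [-1.52, 1.57], [0.19, 2.46], [-1.09, 4.23], [0.17, 1.99], [-2.82, 2.82]. Speed limits (rad/s): [2.22, 2.22, 3.01, 3.01, 3.14, 3.14, 3.14].

### API

Orientations are given as a unit quaternion [x, y, z, w].
In Python, from plant import get_state, eyes, workorder gives the robot as it stands. The module is installed in compiled form; this text tells all that it offers.
- The arm moves only by the tool play_rows, never from a script. Its argument "steps" is a list of rows, each a list of 3 entries, a list of its own where there are three numbers: the finger opening in mm, from 0 to 85.4, then the shift along the world's x, y, z in mm, then the turn, a rotation vector about the world's x, y, z in degrees. In form: [[hand, [tx, ty, tz], [ax, ay, az]], ...]. A call has 1 to 12 rows; each row shifts and turns the commanded pose from where the row before left it; what a row does not reach is not made up. A row lasts 1/8 s, in which the tool goes at most 62.5 mm and 10.7 degrees, less where a joint would pass 70% of its speed; a pose out of reach is approached as far as the arm can. A call is refused whole if a number of a shift passes 62.5 or a number of a turn 10.7, either way. A call with a gripper value outside its range is refused whole. The fingers move at their own pace and stop on an object; "grip_force" is the grip in N (left out, the last holds). Time passes only in rows, so rows that do not move let the fingers close. It gives the time, the measured TCP pose, the force, the opening and the grip force at its end, in the units of the state.
- get_state(): the state, without advancing time (a new reading comes with each control period).
- eyes.capture(name): name is "scene" or "top" or "wrist"; returns (picture, depth): 384x512x3 uint8, red, green, blue; 384x512 float32, m along the optical axis (not along the pixel's ray), 0 where there is no reading.
- eyes.get_calibration(name): a dict with "mtx" (3x3 intrinsics, pixels), "origin" and "rotation" of the camera in the world; the wrist camera has in their place "mount" (4x4, takes a point from camera to tool coordinates, whose origin is the TCP and whose axes are the flange's). Camera axes: x right, y up, looking along -z (the intrinsics and any distortion apply to the point x, -y, -z); pixel columns grow to the right and rows downward; lengths in m; the calibration is good to about 2 mm. A picture is of the moment at which its call begins: read the wrist's pose just before it. get_calibration takes no time and is no camera call.
- workorder.hand_in(): hands the job in; it is judged then, once.
Trained networks look in the newest picture that a camera, given by its name, has taken for a name from the list of things; names that differ only in an ending like _2 or _b are one class to them, and where a whole thing is asked for, a point or a joint stands for the part that bears it (a point fixed in the world has none). Each returns a list of dicts, best first, with "confidence" (0 to 1); they miss things now and then, are a little off and sometimes report something else, mostly with a low value. They report only what shows in the picture. A call takes as long as a camera call.
- eyes.search_frame(camera, query): "location" ([row, column] in pixels, amid what is visible of it).
- eyes.regions_of(camera, query): "region" (384x512 bool, what is visible of it) and "location" ([row, column] in pixels, amid what is visible of it).
- eyes.spot_point(camera, query): "location" ([row, column] in pixels: a listed point, or the origin of a listed thing).
The state is a dict: "time": time; "joint_pos": joint angles; "qd": joint speeds; "tau": joint torques, N m; "eef_pos": TCP position; "eef_rot": TCP orientation; "contact_force": force on the tool from outside, world axes, zero at the start; "torque": the same for the moment, N m; "finger_gap": opening from 0.0 (shut) to 1.0 (fully open); "finger_force": force on a finger pad.
Only numpy, scipy, OpenCV 4.12 (cv2) and the standard library are available. Lean on these libraries where they do the work, as an engineer would, in place of code of your own. Each camera call takes 0.05 s, during which the arm holds its last target. There are 200 camera calls.

## Working session

There is one attempt and no reset: what is moved stays moved. The work goes in short steps, Python scripts to look and compute and a tool call to move; the robot and the scene stay as the last step left them, time stands still between calls to the robot, and variables do not carry over. Pictures are saved under pics/ and viewed, at most 10 in all, crops included, and the job is handed in when it is done.

Besides the shell and the picture viewer there is one more tool, called after ">>>" by a JSON object that holds its "op" and its "data", one argument or row to a line. play_rows: Moves the arm, as the interface text tells. Its arguments: {"type":"object","properties":{"steps":{"type":"array","items":{"type":"array"}},"grip_force":{"type":"number"}},"required":["steps"]}

```bash
mkdir -p pics
cat > h.py <<'E'
import numpy as np, cv2
from scipy.spatial.transform import Rotation as R
from plant import get_state, eyes, workorder
def cam(n, st=None):
    c=eyes.get_calibration(n); K=np.array(c["mtx"])
    if n=="wrist":
        M=np.array(c["mount"]); Rt=R.from_quat(st["eef_rot"]).as_matrix()
        return K, Rt@M[:3,3]+np.array(st["eef_pos"]), Rt@M[:3,:3]
    return K,np.array(c["origin"]),np.array(c["rotation"])
def ray(C,rc):
    K,o,Rm=C; d=np.linalg.inv(K)@[rc[1],rc[0],1.]
    return o,Rm@(d*[1,-1,-1])
def pt(C,rc,dep):
    o,d=ray(C,rc); return o+d*dep
def atz(C,rc,z):
    o,d=ray(C,rc); return o+d*(z-o[2])/d[2]
def cloud(C,dep):
    K,o,Rm=C; v,u=np.mgrid[:dep.shape[0],:dep.shape[1]]
    d=np.stack([u,v,np.ones_like(u)],-1)@np.linalg.inv(K).T*[1,-1,-1]
    return o+(d*dep[...,None])@Rm.T
def grab(n):
    st=get_state(); p,d=eyes.capture(n); return p,d,cam(n,st),st
def tri(a,b):
    (o1,d1),(o2,d2)=a,b
    A=np.stack([d1,-d2],1); s=np.linalg.lstsq(A,o2-o1,rcond=None)[0]
    p,q=o1+s[0]*d1,o2+s[1]*d2
    return (p+q)/2, np.linalg.norm(p-q)
E
cat > a.py <<'E'
from h import *
np.set_printoptions(precision=4,suppress=True)
print({k:np.round(v,3) for k,v in get_state().items()})
for n in("scene","top"):
    p,d,C,st=grab(n); cv2.imwrite(f"pics/{n}0.png",p[...,::-1])
    print(n,C, {k:v for k,v in eyes.get_calibration(n).items() if k not in("mtx","origin","rotation")})
    P=cloud(C,d); np.save(f"{n}P.npy",P)
    for q in "burner_frame simmer_plate round_plate post_a garlic salt_tub pepper_mill squeeze_bottle pepper_shaker timer probe".split():
        for r in eyes.regions_of(n,q)[:2]:
            m=r["region"]&(d>0); Q=P[m]
            print(n,q,round(r["confidence"],2),np.round(r["location"]),m.sum(), np.median(Q,0) if m.any() else '', np.percentile(Q,[2,98],axis=0).ravel() if m.any() else '')
    for q in "pocket pocket_corner plate_handle plate_corner simmer_plate burner_frame".split():
        for r in eyes.spot_point(n,q)[:2]:
            l=r["location"]; i=tuple(np.round(l).astype(int)); print(n,"pt",q,round(r["confidence"],2),np.round(l,1),P[i] if 0<=i[0]<384 and 0<=i[1]<512 else '')
E
python3 a.py
```

```text
{'time': np.float64(0.0), 'joint_pos': array([-1.429,  0.577,  0.025,  1.438, -0.015,  1.129, -0.056]), 'qd': array([ 0.001,  0.   , -0.001, -0.   , -0.   , -0.001,  0.002]), 'tau': array([  0.   , -76.576,   2.25 , -28.596,   0.015,   0.013,   0.   ]), 'eef_pos': array([0.151, 0.657, 0.23 ]), 'eef_rot': array([ 0.113,  0.994, -0.001, -0.   ]), 'contact_force': array([-0.007, -0.369,  0.346]), 'torque': array([0.018, 0.002, 0.   ]), 'finger_force': np.float64(0.0), 'finger_gap': np.float64(0.999)}
scene (array([[373.4729,   0.    , 255.5032],
       [  0.    , 373.4729, 193.3849],
       [  0.    ,   0.    ,   1.    ]]), array([0.1175, 0.5488, 0.6131]), array([-0.1916,  0.3797,  0.8093, -0.4053])) {}Traceback (most recent call last):
  File "a.py", line 7, in <module>
    P=cloud(C,d); np.save(f"{n}P.npy",P)
  File "h.py", line 20, in cloud
    return o+(d*dep[...,None])@Rm.T
             ~~~~~~~~~~~~~~~~~^~~~~
ValueError: matmul: Input operand 1 has a mismatch in its core dimension 0, with gufunc signature (n?,k),(k,m?)->(n?,m?) (size 4 is different from 3)
```

```bash
sed -i 's/np.array(c\["rotation"\])/R.from_quat(c["rotation"]).as_matrix()/' h.py; python3 a.py
```

```text
{'time': np.float64(0.05), 'joint_pos': array([-1.429,  0.576,  0.025,  1.438, -0.015,  1.129, -0.056]), 'qd': array([ 0.001,  0.001,  0.   , -0.001, -0.   ,  0.001, -0.   ]), 'tau': array([  0.005, -76.804,   2.26 , -28.693,   0.016,   0.009,   0.   ]), 'eef_pos': array([0.151, 0.657, 0.23 ]), 'eef_rot': array([ 0.113,  0.994, -0.001, -0.   ]), 'contact_force': array([-0.458, -0.488, -1.194]), 'torque': array([0.044, 0.012, 0.021]), 'finger_force': np.float64(0.0), 'finger_gap': np.float64(1.003)}
scene (array([[373.4729,   0.    , 255.5032],
       [  0.    , 373.4729, 193.3849],
       [  0.    ,   0.    ,   1.    ]]), array([0.1175, 0.5488, 0.6131]), array([[-0.5981,  0.5105, -0.6178],
       [-0.8014, -0.3832,  0.4593],
       [-0.0023,  0.7698,  0.6383]])) {}
scene burner_frame 0.75 [274. 273.] 3285 [0.4784 0.2391 0.0124] [ 0.4168  0.1684 -0.0007  0.5657  0.3001  0.0156]
scene simmer_plate 0.75 [184. 295.] 925 [0.631  0.0457 0.0498] [ 0.5906 -0.0028 -0.002   0.6869  0.079   0.0868]
scene round_plate 0.79 [204. 354.] 977 [ 0.486 -0.013  0.05 ] [ 0.449  -0.0569  0.0238  0.5329  0
[... 3196 characters left out ...]
0 [0.7217 0.1255 0.0812] [0.7084 0.1068 0.0324 0.7404 0.1428 0.0898]
top timer 0.91 [136. 344.] 475 [ 0.7408 -0.0329  0.0574] [ 0.7132 -0.0609 -0.008   0.774  -0.0089  0.0614]
top probe 0.65 [261. 286.] 246 [0.4625 0.0977 0.0146] [0.4354 0.0862 0.0091 0.4899 0.1071 0.018 ]
top pt pocket 0.9 [246.5 227.6] [0.4987 0.2285 0.0427]
top pt pocket_corner 0.59 [229.6 220. ] [0.5328 0.2502 0.0021]
top pt plate_handle 0.75 [179.3 313.7] [0.6432 0.0421 0.0869]
top pt plate_corner 0.88 [169.6 295.4] [0.6673 0.0784 0.0472]
top pt plate_corner 0.49 [246.3 228.4] [0.4987 0.2285 0.0427]
top pt simmer_plate 0.65 [183.1 313.4] [0.6346 0.0443 0.0871]
top pt burner_frame 0.7 [247.4 227.7] [0.4965 0.2285 0.0429]
```

View pics/scene0.png

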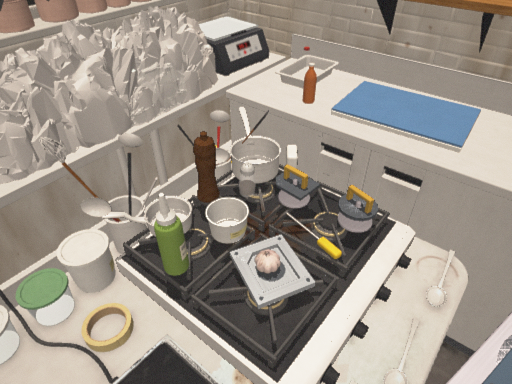

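View pics/top0.png

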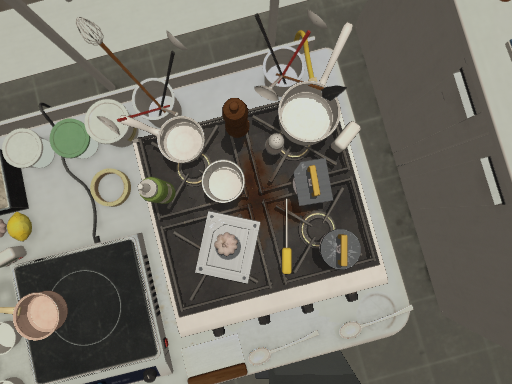

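```bash
cat > b.py <<'E'
from h import *
np.set_printoptions(precision=4,suppress=True)
def rect(P,lo,hi,c,r):
    m=(P[...,2]>lo)&(P[...,2]<hi)&(np.hypot(P[...,0]-c[0],P[...,1]-c[1])<r)
    Q=P[m]; q=(Q[:,:2]*1000).astype(np.float32)
    lab=cv2.minAreaRect(q); return lab,len(q),np.median(Q[:,2])
for n in("scene","top"):
    P=np.load(n+"P.npy")
    print(n,"frame",rect(P,.009,.019,(.492,.232),.1))
    print("plate",rect(P,.044,.056,(.64,.04),.065))
    print("handle",rect(P,.075,.096,(.64,.04),.06))
    print("handle2",rect(P,.075,.096,(.49,-.015),.06))
    print("garlic",rect(P,.03,.06,(.495,.235),.04))
    m=(P[...,2]>.055)&(P[...,2]<.07)&(np.hypot(P[...,0]-.645,P[...,1]-.24)<.08)
    print("tubrim",cv2.minEnclosingCircle((P[m][:,:2]*1000).astype(np.float32)))
c=eyes.get_calibration("wrist"); print(c)
E
python3 b.py
python3 -c "
import cv2
p=cv2.imread('pics/top0.png'); cv2.imwrite('pics/top0c.png',cv2.resize(p[140:300,180:380],None,fx=4,fy=3.75 if 0 else 3.7,interpolation=cv2.INTER_CUBIC))"
```

```text
scene frame (((493.7210693359375, 231.83392333984375), (124.33546447753906, 145.95364379882812), 78.19546508789062), 2088, np.float64(0.013331883589661642))
plate (((639.5504150390625, 40.41844177246094), (97.07186126708984, 81.30986022949219), 9.72195816040039), 629, np.float64(0.0493827210984874))
handle (((640.1603393554688, 41.252357482910156), (67.72632598876953, 16.97447395324707), 10.276644706726074), 159, np.float64(0.08472985631433705))
handle2 (((490.54296875, -19.103567123413086), (16.046480178833008, 66.96991729736328), 89.62474060058594), 194, np.float64(0.0853045288232403))
garlic (((499.99041748046875, 235.4541778564453), (47.4079475402832, 44.30044937133789), 26.64139175415039), 361, np.float64(0.03908311327133218))
tubrim ((641.17333984375, 238.57366943359375), 49.812068939208984)
top frame (((494.9177551269531, 232.44430541992188), (124.17312622070312, 144.0149688720703), 77.98538970947266), 1910, np.float64(0.013198524106331488))
plate (((641.4445190429688, 40.90137481689453), (96.18232727050781, 76.95938873291016), 9.08888053894043), 1200, np.float64(0.049315096277449844))
handle (((641.4302368164062, 41.005104064941406), (65.92333221435547, 14.499842643737793), 9.400611877441406), 210, np.float64(0.08565911235383811))
handle2 (((492.5705871582031, -18.868860244750977), (15.200849533081055, 63.88526153564453), 89.01084899902344), 242, np.float64(0.08555812693916154))
garlic (((502.951904296875, 234.25306701660156), (48.11205291748047, 48.18498229980469), 68.79830932617188), 356, np.float64(0.0394650740950056))
tubrim ((642.42724609375, 239.04429626464844), 47.32040786743164)
{'mtx': array([[321.4182,   0.    , 249.13  ],
       [  0.    , 321.4182, 190.123 ],
       [  0.    ,   0.    ,   1.    ]]), 'mount': array([[ 0.0009,  0.9625,  0.2714,  0.0688],
       [ 1.    , -0.0008, -0.0004,  0.0007],
       [-0.0001,  0.2714, -0.9625, -0.1436],
       [ 0.    ,  0.    ,  0.    ,  1.    ]])}
```

View pics/top0c.png

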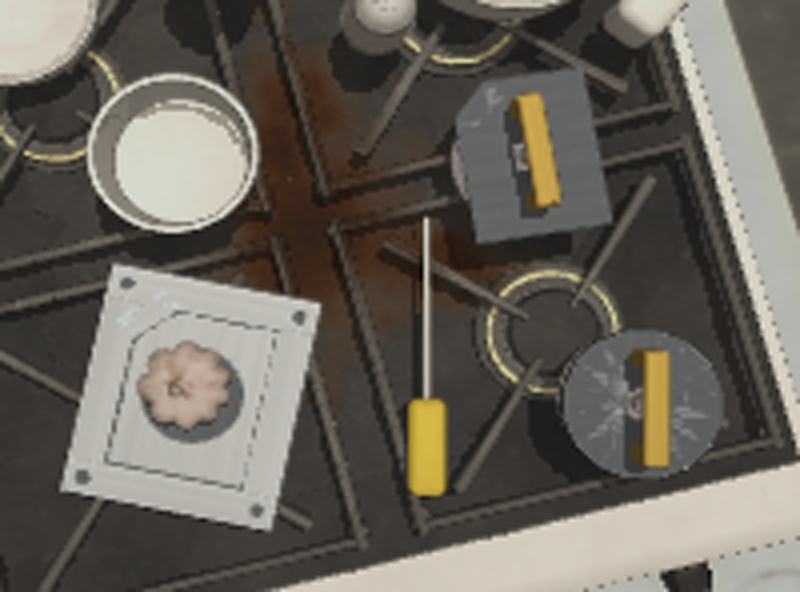

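The garlic sits in the frame at about (500, 235) mm. The frame yaw is about -12° and the plate yaw about +9°, and both have their cut or filled corner at upper left (+x, +y). The tub is at (642, 239). I'll move over the frame now.

>>> {"op": "play_rows", "data": {
  "steps": [
    [70, [35, -42, 0], [0, 0, 0]],
    [70, [35, -42, 0], [0, 0, 0]],
    [70, [35, -42, 0], [0, 0, 0]],
    [70, [35, -42, 0], [0, 0, 0]],
    [70, [35, -42, 0], [0, 0, 0]],
    [70, [35, -42, 0], [0, 0, 0]],
    [70, [35, -42, 0], [0, 0, 0]],
    [70, [35, -42, 0], [0, 0, 0]],
    [70, [35, -42, 0], [0, 0, 0]],
    [70, [35, -42, 0], [0, 0, 0]],
    [70, [0, 0, -30], [0, 0, 0]],
    [70, [0, 0, 0], [0, 0, 0]]
  ],
  "grip_force": 25
}}

```text
time: 3.35
eef_pos: [0.5002, 0.237, 0.1998]
eef_rot: [0.113, 0.994, -0.001, -0.002]
contact_force: [-0.2, 0.8, 0.1]
finger_gap: 0.822
finger_force: 0.0
```

```bash
cat > w.py <<'E'
from h import *
import sys
np.set_printoptions(precision=4,suppress=True)
def rect(P,lo,hi,c,r):
    m=(P[...,2]>lo)&(P[...,2]<hi)&(np.hypot(P[...,0]-c[0],P[...,1]-c[1])<r)
    Q=P[m]; return cv2.minAreaRect((Q[:,:2]*1000).astype(np.float32)),len(Q),np.median(Q[:,2])
p,d,C,st=grab("wrist"); cv2.imwrite(f"pics/{sys.argv[1]}.png",p[...,::-1]); P=cloud(C,d)
np.savez(sys.argv[1],P=P,p=p)
print(st["eef_pos"],st["eef_rot"])
E
cat > c.py <<'E'
import sys; sys.argv=["w","w1"]
exec(open("w.py").read())
print("frame",rect(P,.009,.019,(.494,.232),.1)); 
m=(P[...,2]>.02)&(P[...,2]<.07)&(np.hypot(P[...,0]-.5,P[...,1]-.235)<.045); Q=P[m]
for lo in(.02,.03,.04,.05):
    q=Q[(Q[:,2]>lo)]; print("garlic",lo,len(q),cv2.minEnclosingCircle((q[:,:2]*1000).astype(np.float32)),q[:,2].max())
for q in("garlic","pocket_corner","pocket"):
    for r in eyes.spot_point("wrist",q)[:1]: print(q,r["confidence"],r["location"],atz(C,r["location"],.004))
E
python3 c.py
```

```text
[0.5002 0.237  0.1998] [ 0.1131  0.9936 -0.001  -0.0015]
frame (((494.39263916015625, 232.47874450683594), (124.29700469970703, 143.95297241210938), 78.1345443725586), 9351, np.float64(0.014984034980829675))
garlic 0.02 1968 ((502.1260681152344, 235.52259826660156), 26.660032272338867) 0.05892758164868034
garlic 0.03 1871 ((502.1615295410156, 235.23345947265625), 26.05910301208496) 0.05892758164868034
garlic 0.04 1062 ((502.76513671875, 235.26171875), 19.454465866088867) 0.05892758164868034
garlic 0.05 96 ((501.81805419921875, 236.25132751464844), 6.580447196960449) 0.05892758164868034
garlic 0.78 [169.5, 249.7] [0.5036 0.2372 0.004 ]
pocket_corner 0.58 [196.2, 269.8] [0.5378 0.2521 0.004 ]
pocket 0.58 [161.6, 247.9] [0.4947 0.2373 0.004 ]
```

View pics/w1.png

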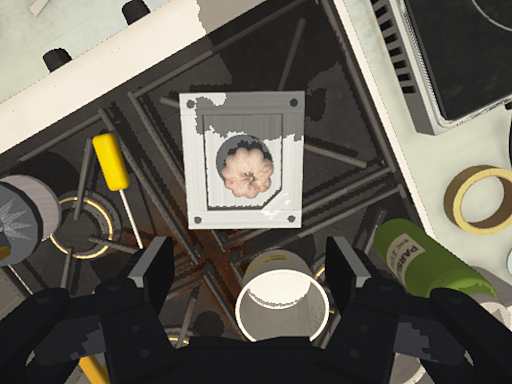

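The picture shows the garlic at (row 172, col 247) inside the frame. The cut corner is at lower right in this view, which is +x+y. I'll descend over the garlic.

>>> {"op": "play_rows", "data": {
  "steps": [
    [66, [2, -1.5, -50], [0, 0, 0.5]],
    [66, [0, 0, -50], [0, 0, 0]],
    [66, [0, 0, -50], [0, 0, 0]],
    [66, [0, 0, -25], [0, 0, 0]],
    [66, [0, 0, -5], [0, 0, 0]],
    [66, [0, 0, 0], [0, 0, 0]],
    [66, [0, 0, 0], [0, 0, 0]]
  ]
}}

```text
time: 4.42
eef_pos: [0.504, 0.237, 0.0228]
eef_rot: [0.108, 0.994, 0.001, 0.001]
contact_force: [0.4, -0.5, 0.2]
finger_gap: 0.771
finger_force: 0.0
```

>>> {"op": "play_rows", "data": {
  "steps": [
    [66, [0, 0, -2], [0, 0, 0]],
    [66, [0, 0, -1], [0, 0, 0]],
    [66, [0, 0, 0], [0, 0, 0]]
  ]
}}

```text
time: 4.8
eef_pos: [0.5031, 0.2364, 0.0184]
eef_rot: [0.108, 0.994, 0.0, 0.0]
contact_force: [-0.1, -0.4, 0.1]
finger_gap: 0.773
finger_force: 0.0
```

>>> {"op": "play_rows", "data": {
  "steps": [
    [66, [-1, -1, -3], [0, 0, 0]],
    [66, [0, 0, 0], [0, 0, 0]],
    [58, [0, 0, 0], [0, 0, 0]],
    [45, [0, 0, 0], [0, 0, 0]],
    [40, [0, 0, 0], [0, 0, 0]],
    [40, [0, 0, 0], [0, 0, 0]],
    [40, [0, 0, 0], [0, 0, 0]]
  ],
  "grip_force": 25
}}

```text
time: 5.68
eef_pos: [0.5021, 0.2353, 0.0156]
eef_rot: [0.108, 0.994, 0.0, 0.0]
contact_force: [-1.4, -0.6, 5.3]
finger_gap: 0.592
finger_force: 25.3
```

>>> {"op": "play_rows", "data": {
  "steps": [
    [35, [0, 0, 8], [0, 0, 0]],
    [35, [0, 0, 25], [0, 0, 0]],
    [35, [0, 0, 50], [0, 0, 0]],
    [35, [0, 0, 35], [0, 0, 0]],
    [35, [0, 0, 0], [0, 0, 0]]
  ]
}}

```text
time: 6.3
eef_pos: [0.5037, 0.2361, 0.1363]
eef_rot: [0.108, 0.994, 0.002, 0.002]
contact_force: [0.3, 0.1, -0.1]
finger_gap: 0.592
finger_force: 26.3
```

```bash
cat > d.py <<'E'
from h import *
np.set_printoptions(precision=4,suppress=True)
for n in("scene","top"):
    p,d,C,st=grab(n); P=cloud(C,d)
    for r in eyes.regions_of(n,"garlic")[:2]:
        Q=P[r["region"]&(d>0)]; print(n,r["confidence"],r["location"],np.percentile(Q,[3,50,97],axis=0))
    m=(P[...,2]>.057)&(P[...,2]<.07)&(np.hypot(P[...,0]-.642,P[...,1]-.239)<.065)
    print("tubrim",m.sum(),cv2.minEnclosingCircle((P[m][:,:2]*1000).astype(np.float32)))
    cv2.imwrite(f"pics/{n}1.png",p[...,::-1])
p,d,C,st=grab("wrist"); cv2.imwrite("pics/w2.png",p[...,::-1]); P=cloud(C,d)
m=(P[...,2]>.057)&(P[...,2]<.07)&(np.hypot(P[...,0]-.642,P[...,1]-.239)<.065)
if m.any(): print("wrist tubrim",m.sum(),cv2.minEnclosingCircle((P[m][:,:2]*1000).astype(np.float32)))
m=(P[...,2]>.09)&(P[...,2]<.17)&(np.hypot(P[...,0]-.502,P[...,1]-.235)<.025); print(m.sum(),np.percentile(P[m],[3,50,97],axis=0))
print(st["finger_gap"],st["eef_pos"])
E
python3 d.py
```

```text
scene 0.88 [221.9, 264.9] [[0.4785 0.2201 0.1395]
 [0.4912 0.2419 0.1569]
 [0.508  0.2586 0.1701]]
tubrim 162 ((641.3851318359375, 239.04879760742188), 48.29416275024414)
tubrim 241 ((642.4462280273438, 239.0590057373047), 47.55949783325195)
wrist tubrim 422 ((608.1488647460938, 234.78302001953125), 31.598644256591797)
9097 [[0.4796 0.2119 0.1453]
 [0.4945 0.2362 0.1578]
 [0.5163 0.2565 0.1671]]
0.5914833118517916 [0.5015 0.2351 0.1324]
```

View pics/w2.png

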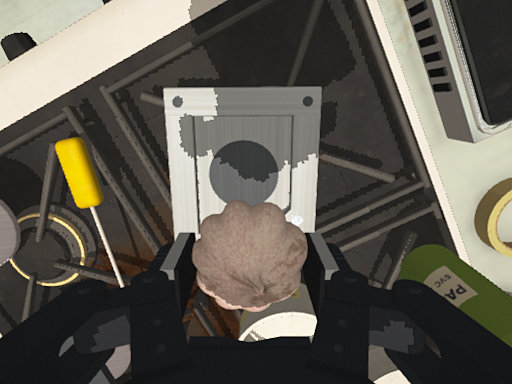

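The garlic is held at about (row 252, col 250), between the pads. I'll carry it to the tub.

>>> {"op": "play_rows", "data": {
  "steps": [
    [35, [35, 1, 0], [0, 0, 0]],
    [35, [35, 1, 0], [0, 0, 0]],
    [35, [35, 1, 0], [0, 0, 0]],
    [35, [35, 1, 0], [0, 0, 0]],
    [35, [0, 0, -20], [0, 0, 0]],
    [35, [0, 0, -30], [0, 0, 0]],
    [35, [0, 0, -15], [0, 0, 0]],
    [35, [0, 0, 0], [0, 0, 0]],
    [35, [0, 0, 0], [0, 0, 0]]
  ]
}}

```text
time: 7.68
eef_pos: [0.6426, 0.2395, 0.0691]
eef_rot: [0.108, 0.994, 0.0, 0.0]
contact_force: [1.2, 0.1, -0.9]
finger_gap: 0.597
finger_force: 26.3
```

>>> {"op": "play_rows", "data": {
  "steps": [
    [54, [0, 0, 0], [0, 0, 0]],
    [62, [0, 0, 0], [0, 0, 0]],
    [66, [0, 0, 0], [0, 0, 0]],
    [66, [0, 0, 0], [0, 0, 0]],
    [66, [0, 0, 40], [0, 0, 0]],
    [66, [0, 0, 60], [0, 0, 0]],
    [66, [0, 0, 20], [0, 0, 0]],
    [66, [0, -50, 0], [0, 0, 5]],
    [66, [0, -50, 0], [0, 0, 5]],
    [66, [0, -50, 0], [0, 0, 5]],
    [66, [0, -49, 0], [0, 0, 7]],
    [66, [-2, 0, 0], [0, 0, 0]]
  ]
}}

```text
time: 9.18
eef_pos: [0.6401, 0.0339, 0.1885]
eef_rot: [-0.08, 0.997, -0.002, -0.0]
contact_force: [0.4, -0.4, 0.2]
finger_gap: 0.773
finger_force: 0.0
```

```bash
cat > e.py <<'E'
import sys; sys.argv=["w","w3"]
exec(open("w.py").read())
print("plate",rect(P,.044,.056,(.641,.041),.065),"handle",rect(P,.075,.096,(.641,.041),.05))
Rm=R.from_quat(st["eef_rot"]).as_matrix(); print("tool y yaw",np.degrees(np.arctan2(Rm[1,1],Rm[0,1])))
p,d,C,st=grab("top"); P=cloud(C,d); cv2.imwrite("pics/top2.png",p[...,::-1])
for r in eyes.regions_of("top","garlic")[:2]:
    Q=P[r["region"]&(d>0)]; print(r["confidence"],r["location"],np.percentile(Q,[3,50,97],axis=0))
m=(P[...,2]>.057)&(P[...,2]<.07)&(np.hypot(P[...,0]-.642,P[...,1]-.239)<.065)
print("tubrim",m.sum(),cv2.minEnclosingCircle((P[m][:,:2]*1000).astype(np.float32)))
a=cv2.imread("pics/w3.png"); b=cv2.resize(p[150:280,180:353,::-1],(512,384)); b=cv2.resize(b,(400,300)); a=cv2.resize(a,(400,300))
cv2.imwrite("pics/c3.png",np.hstack([a,b]))
E
python3 e.py
```

```text
[0.6401 0.0339 0.1885] [-0.0801  0.9968 -0.0015 -0.    ]
plate (((640.4271240234375, 41.09901428222656), (95.861572265625, 76.27986145019531), 9.230955123901367), 7078, np.float64(0.051056144397447684)) handle (((640.258056640625, 41.145225524902344), (65.54850769042969, 13.649290084838867), 9.25123119354248), 1422, np.float64(0.08768626888402699))
tool y yaw 99.19440333943176
0.84 [183.6, 223.4] [[0.62   0.2181 0.0019]
 [0.6417 0.2396 0.0367]
 [0.6653 0.2636 0.0475]]
tubrim 240 ((642.4551391601562, 239.2675323486328), 47.523555755615234)
```

View pics/c3.png

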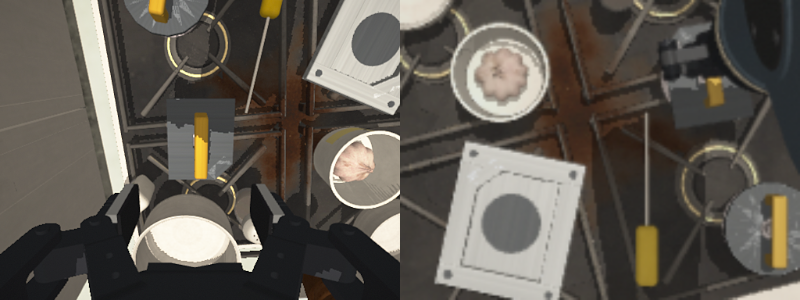

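The garlic is in the upright tub at right-crop (row 72, col 502), and the frame pocket is empty. The plate handle is at left-crop (row 145, col 201). The wrist agrees with the top camera on the plate pose: (640.4, 41.1), yaw 9.2°.

>>> {"op": "play_rows", "data": {
  "steps": [
    [60, [0, 0, -40], [0, 0, 0]],
    [50, [0, 0, -40], [0, 0, 0]],
    [45, [0, 0, -15], [0, 0, 0]],
    [45, [0, 0, 0], [0, 0, 0]],
    [45, [0, 0, 0], [0, 0, 0]]
  ]
}}

```text
time: 9.95
eef_pos: [0.6411, 0.0409, 0.0948]
eef_rot: [-0.084, 0.997, 0.0, 0.001]
contact_force: [-0.0, -0.1, -0.3]
finger_gap: 0.525
finger_force: 0.0
```

>>> {"op": "play_rows", "data": {
  "steps": [
    [45, [0, 0, -15], [0, 0, -0.4]],
    [45, [0, 0, -12], [0, 0, 0]],
    [45, [0, 0, -4], [0, 0, 0]],
    [45, [0, 0, 0], [0, 0, 0]],
    [30, [0, 0, 0], [0, 0, 0]],
    [18, [0, 0, 0], [0, 0, 0]],
    [8, [0, 0, 0], [0, 0, 0]],
    [5, [0, 0, 0], [0, 0, 0]],
    [5, [0, 0, 0], [0, 0, 0]],
    [5, [0, 0, 0], [0, 0, 0]]
  ],
  "grip_force": 70
}}

```text
time: 11.2
eef_pos: [0.6404, 0.0401, 0.0627]
eef_rot: [-0.08, 0.997, -0.0, 0.0]
contact_force: [-1.2, -1.3, 5.2]
finger_gap: 0.146
finger_force: 68.8
```

Gripped at about 13 mm, on the bar. I'll lift it straight up slowly.

>>> {"op": "play_rows", "data": {
  "steps": [
    [5, [0, 0, 5], [0, 0, 0]],
    [5, [0, 0, 10], [0, 0, 0]],
    [5, [0, 0, 15], [0, 0, 0]],
    [5, [0, 0, 20], [0, 0, 0]],
    [5, [0, 0, 30], [0, 0, 0]],
    [5, [0, 0, 10], [0, 0, 0]],
    [5, [0, 0, 0], [0, 0, 0]],
    [5, [0, 0, 0], [0, 0, 0]]
  ]
}}

```text
time: 12.2
eef_pos: [0.6394, 0.0404, 0.1513]
eef_rot: [-0.08, 0.997, -0.0, -0.001]
contact_force: [-0.5, 0.4, -1.9]
finger_gap: 0.145
finger_force: 68.3
```

>>> {"op": "play_rows", "data": {
  "steps": [
    [5, [-12, 16, 0], [0, 0, 0]],
    [5, [-22, 29, 0], [0, 0, -4.2]],
    [5, [-22, 29, 0], [0, 0, -4.2]],
    [5, [-22, 29, 0], [0, 0, -4.2]],
    [5, [-22, 29, 0], [0, 0, -4.2]],
    [5, [-22, 29, 0], [0, 0, -4.3]],
    [5, [-13, 18, 0], [0, 0, 0]],
    [5, [-10, 13, 0], [0, 0, 0]],
    [5, [0, 0, 0], [0, 0, 0]],
    [5, [0, 0, 0], [0, 0, 0]],
    [5, [0, 0, 0], [0, 0, 0]]
  ]
}}

```text
time: 13.58
eef_pos: [0.4957, 0.2313, 0.1522]
eef_rot: [0.105, 0.994, -0.0, 0.0]
contact_force: [0.1, -0.3, -2.3]
finger_gap: 0.151
finger_force: 68.4
```

```bash
cat > f.py <<'E'
import sys; sys.argv=["w",sys.argv[1]]
exec(open("w.py").read())
c=st["eef_pos"]; ztop=c[2]+.019-.042+.010
Rm=R.from_quat(st["eef_rot"]).as_matrix(); print("yaw",np.degrees(np.arctan2(Rm[1,1],Rm[0,1]))-90, "tilt",Rm[2],"ztop",ztop)
def fit(P,nm):
    m=(abs(P[...,2]-ztop)<.007)&(np.hypot(P[...,0]-c[0],P[...,1]-c[1])<.068)
    # drop the gripper: keep the largest blob
    n,l,s,_=cv2.connectedComponentsWithStats(m.astype(np.uint8)); k=1+np.argmax(s[1:,4]); Q=P[l==k]
    A=np.c_[Q[:,:2]-c[:2],np.ones(len(Q))]; co=np.linalg.lstsq(A,Q[:,2],rcond=None)[0]
    print(nm,len(Q),cv2.minAreaRect((Q[:,:2]*1000).astype(np.float32)),"zmed",np.median(Q[:,2]),"slope",co[:2])
    # in tool-aligned plate frame
    y=np.arctan2(Rm[1,1],Rm[0,1])-np.pi/2; U=np.array([[np.cos(y),np.sin(y)],[-np.sin(y),np.cos(y)]])
    q=(Q[:,:2]-c[:2])@U.T*1000; print("  plate-frame extents",np.percentile(q,[.3,99.7],axis=0))
fit(P,"wrist")
for n in("top","scene"):
    p,d,C,s=grab(n); fit(cloud(C,d),n); cv2.imwrite(f"pics/{n}_{sys.argv[1]}.png",p[...,::-1])
    for r in eyes.spot_point(n,"plate_corner")[:1]: print(r["confidence"],atz(C,r["location"],ztop-.01))
E
python3 f.py w4
```

```text
[0.4957 0.2313 0.1522] [ 0.1049  0.9945 -0.0002  0.0001]
yaw -12.04101010992467 tilt [-0.0003 -0.0004 -1.    ] ztop 0.13924284794519265
wrist 13822 ((485.5329895019531, 234.20867919921875), (76.41651916503906, 74.65852355957031), 78.01055908203125) zmed 0.1406020448819476 slope [-0.0013 -0.006 ]
  plate-frame extents [[-47.8035 -37.1676]
 [ 24.6081  38.52  ]]
top 365 ((521.4825439453125, 217.2783966064453), (57.464298248291016, 41.14545822143555), 77.89238739013672) zmed 0.13904182817540822 slope [-0.0166  0.0029]
  plate-frame extents [[  7.783  -37.0185]
 [ 48.6431  19.632 ]]
0.62 [0.5362 0.2523 0.1292]
scene 1117 ((494.5599060058594, 231.62557983398438), (77.44320678710938, 97.34854125976562), 76.64946746826172) zmed 0.1389743853519595 slope [ 0.0053 -0.0155]
  plate-frame extents [[-49.3707 -37.9784]
 [ 46.2498  38.6114]]
0.69 [0.5409 0.2491 0.1292]
```

View pics/w4.png

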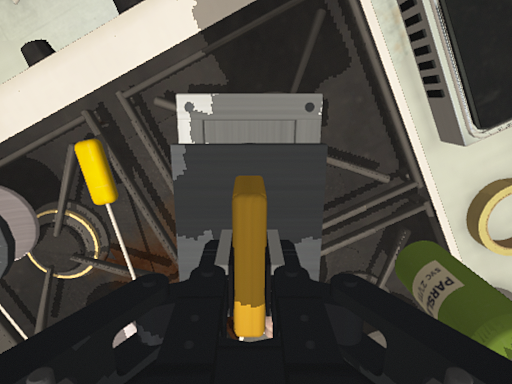

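The plate is held level and square: its near edge is at row 145, with the frame visible beyond it. I'll correct by (-1.5, 0.6) mm and lower to just above the rim.

>>> {"op": "play_rows", "data": {
  "steps": [
    [5, [-1.5, 0.6, -20], [0, 0, 0]],
    [5, [0, 0, -30], [0, 0, 0]],
    [5, [0, 0, -30], [0, 0, 0]],
    [5, [0, 0, -20], [0, 0, 0]],
    [5, [0, 0, -4], [0, 0, 0]],
    [5, [0, 0, 0], [0, 0, 0]],
    [5, [0, 0, 0], [0, 0, 0]]
  ]
}}

```text
time: 14.7
eef_pos: [0.4942, 0.2332, 0.0492]
eef_rot: [0.104, 0.995, 0.0, 0.001]
contact_force: [-0.2, 0.5, -2.8]
finger_gap: 0.145
finger_force: 68.3
```

```bash
python3 f.py w5
cat > g.py <<'E'
from h import *
import sys
np.set_printoptions(precision=2,suppress=True)
z=np.load(sys.argv[1]+".npz"); P=z["P"]; y=np.radians(-11.95); U=np.array([[np.cos(y),np.sin(y)],[-np.sin(y),np.cos(y)]])
q=(P[...,:2]-[.4944,.2325])@U.T*1000; zz=P[...,2]*1000
m=(zz>9)&(zz<19)&(abs(q[...,0])<85)&(abs(q[...,1])<75)
print("frame extents in nominal frame",np.percentile(q[m],[.3,99.7],axis=0))
m=(zz>30)&(zz<46)&(abs(q[...,0])<60)&(abs(q[...,1])<50); print("plate",np.percentile(q[m],[.3,99.7],axis=0))
for s in range(-30,35,20):
    m1=m&(abs(q[...,0]-s)<8); print(s,np.percentile(q[m1][:,1],[.3,99.7]) if m1.sum()>20 else '')
E
python3 g.py w5; python3 g.py w1
```

```text
[0.4942 0.2332 0.0492] [0.1041 0.9946 0.0004 0.0006]
yaw -11.947442167500554 tilt [-0.0012  0.001  -1.    ] ztop 0.03619347018348877
wrist 13816 ((484.1109313964844, 236.1331329345703), (76.49987030029297, 74.81571197509766), 78.06074523925781) zmed 0.03752268004111929 slope [-0.0004 -0.0055]
  plate-frame extents [[-47.8057 -37.1579]
 [ 24.6106  38.5297]]
top 249 ((519.0864868164062, 216.56431579589844), (51.700950622558594, 41.4723014831543), 78.24254608154297) zmed 0.03592393216472489 slope [ 0.0085 -0.0048]
  plate-frame extents [[  8.2696 -37.0338]
 [ 48.5199  13.1112]]
0.7 [0.5355 0.2566 0.0262]
scene 966 ((492.8374938964844, 232.93441772460938), (76.89647674560547, 97.16902160644531), 77.80337524414062) zmed 0.03566841803439874 slope [ 0.0041 -0.0112]
  plate-frame extents [[-49.2662 -38.3143]
 [ 43.7194  37.9549]]
0.87 [0.5424 0.251  0.0262]
frame extents in nominal frame [[-71.85 -61.56]
 [ 68.03  61.33]]
plate [[-48.11 -36.49]
 [ 24.3   39.19]]
-30 [-36.46  39.11]
-10 [-36.47  39.21]
10 [-36.56  39.36]
30 [-36.75  39.35]
frame extents in nominal frame [[-71.77 -61.49]
 [ 71.26  61.63]]
plate [[-17.35 -19.88]
 [ 30.98  28.74]]
-30 
-10 [-15.7   27.63]
10 [-21.   29.7]
30 [-11.66  23.19]
```

View pics/w5.png

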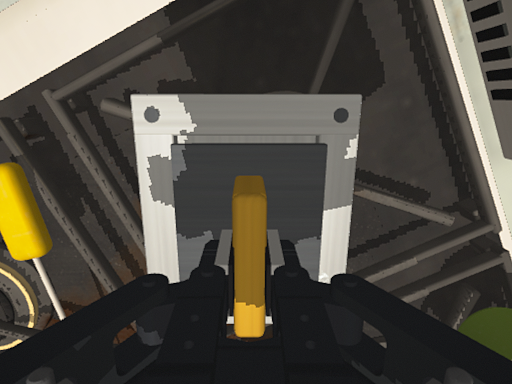

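In the picture the plate is just above the pocket and square to it, with its left gap slightly different from its right. By the numbers it sits +1.3 mm off in frame y.

>>> {"op": "play_rows", "data": {
  "steps": [
    [5, [0, -1.3, 0], [0, 0, 0]],
    [5, [0, 0, 0], [0, 0, 0]],
    [5, [0, 0, 0], [0, 0, 0]],
    [5, [0, 0, 0], [0, 0, 0]]
  ]
}}

```text
time: 15.45
eef_pos: [0.4936, 0.2317, 0.0483]
eef_rot: [0.104, 0.995, -0.0, -0.0]
contact_force: [-0.1, -0.6, -1.9]
finger_gap: 0.147
finger_force: 68.4
```

```bash
python3 f.py w6|head -3;  python3 g.py w6
```

```text
[0.4936 0.2317 0.0483] [ 0.104   0.9946 -0.     -0.    ]
yaw -11.940732779241387 tilt [ 0. -0. -1.] ztop 0.035262111495281245
wrist 13826 ((483.34503173828125, 234.51968383789062), (76.48030853271484, 74.70758819580078), 78.16401672363281) zmed 0.036613343327275324 slope [-0.0018 -0.006 ]
frame extents in nominal frame [[-71.68 -61.6 ]
 [ 67.72  61.25]]
plate [[-48.43 -38.16]
 [ 23.97  37.55]]
-30 [-38.15  37.46]
-10 [-38.15  37.53]
10 [-38.2   37.63]
30 [-38.48  37.48]
```

>>> {"op": "play_rows", "data": {
  "steps": [
    [5, [0.7, 0, 0], [0, 0, 0]],
    [5, [0, 0, -5], [0, 0, 0]],
    [5, [0, 0, -5], [0, 0, 0]],
    [5, [0, 0, -3], [0, 0, 0]],
    [5, [0, 0, -2], [0, 0, 0]],
    [5, [0, 0, 0], [0, 0, 0]]
  ]
}}

```text
time: 16.45
eef_pos: [0.4943, 0.2316, 0.0331]
eef_rot: [0.104, 0.995, -0.0, -0.0]
contact_force: [0.3, -0.9, -3.1]
finger_gap: 0.144
finger_force: 68.4
```

>>> {"op": "play_rows", "data": {
  "steps": [
    [5, [0, 0, -2], [0, 0, 0]],
    [5, [0, 0, -2], [0, 0, 0]],
    [5, [0, 0, -1], [0, 0, 0]],
    [5, [0, 0, 0], [0, 0, 0]]
  ]
}}

```text
time: 16.95
eef_pos: [0.4943, 0.2317, 0.0282]
eef_rot: [0.104, 0.995, -0.0, -0.0]
contact_force: [0.9, 0.5, -2.9]
finger_gap: 0.142
finger_force: 68.4
```

No contact yet, and the plate is about 1 mm above the floor. I'll continue in fine steps.

>>> {"op": "play_rows", "data": {
  "steps": [
    [5, [0, 0, -0.5], [0, 0, 0]],
    [5, [0, 0, -0.5], [0, 0, 0]],
    [5, [0, 0, 0], [0, 0, 0]]
  ]
}}

```text
time: 17.32
eef_pos: [0.4943, 0.2317, 0.0273]
eef_rot: [0.104, 0.995, -0.0, -0.0]
contact_force: [-0.4, 0.3, -3.2]
finger_gap: 0.144
finger_force: 68.4
```

>>> {"op": "play_rows", "data": {
  "steps": [
    [5, [0, 0, -0.5], [0, 0, 0]],
    [5, [0, 0, 0], [0, 0, 0]],
    [5, [0, 0, 0], [0, 0, 0]]
  ]
}}

```text
time: 17.7
eef_pos: [0.4943, 0.2317, 0.0268]
eef_rot: [0.104, 0.995, -0.0, 0.0]
contact_force: [-0.4, -0.9, -1.8]
finger_gap: 0.15
finger_force: 68.5
```

>>> {"op": "play_rows", "data": {
  "steps": [
    [5, [0, 0, -0.5], [0, 0, 0]],
    [5, [0, 0, 0], [0, 0, 0]],
    [5, [0, 0, 0], [0, 0, 0]]
  ]
}}

```text
time: 18.08
eef_pos: [0.4943, 0.2314, 0.0266]
eef_rot: [0.104, 0.995, -0.0, 0.0]
contact_force: [-1.2, -1.2, 5.7]
finger_gap: 0.146
finger_force: 69.4
```

>>> {"op": "play_rows", "data": {
  "steps": [
    [5, [0, 0, -0.5], [0, 0, 0]],
    [5, [0, 0, 0], [0, 0, 0]],
    [5, [0, 0, 0], [0, 0, 0]]
  ]
}}

```text
time: 18.45
eef_pos: [0.4943, 0.2315, 0.0266]
eef_rot: [0.104, 0.995, 0.0, 0.0]
contact_force: [-4.4, -2.9, 13.1]
finger_gap: 0.15
finger_force: 70.4
```

The plate touched the floor at the expected height. I'll relax the press and release.

>>> {"op": "play_rows", "data": {
  "steps": [
    [5, [0, 0, 0.6], [0, 0, 0]],
    [16, [0, 0, 0], [0, 0, 0]],
    [22, [0, 0, 0], [0, 0, 0]],
    [32, [0, 0, 0], [0, 0, 0]],
    [40, [0, 0, 0], [0, 0, 0]],
    [40, [0, 0, 15], [0, 0, 0]],
    [40, [0, 0, 45], [0, 0, 0]],
    [40, [0, 0, 60], [0, 0, 0]],
    [40, [0, 0, 50], [0, 0, 0]],
    [40, [0, 0, 0], [0, 0, 0]],
    [40, [0, 0, 0], [0, 0, 0]]
  ]
}}

```text
time: 19.82
eef_pos: [0.494, 0.2315, 0.1967]
eef_rot: [0.104, 0.995, 0.0, 0.0]
contact_force: [-0.4, -0.6, 0.0]
finger_gap: 0.467
finger_force: 0.0
```

```bash
cat > k.py <<'E'
import sys; sys.argv=["w","w7"]
exec(open("w.py").read())
y=np.radians(-11.95); U=np.array([[np.cos(y),np.sin(y)],[-np.sin(y),np.cos(y)]])
def chk(P,p,nm):
    q=(P[...,:2]-[.4944,.2325])@U.T*1000; X,Y=q[...,0],q[...,1]; z=P[...,2]*1000; ok=(z>5)&(z<22)
    pl=ok&(abs(X)<44)&(abs(Y)<34)&(X+Y<55)&(abs(Y)>12); fr=ok&((abs(X)>53)|(abs(Y)>43))&(abs(X)<70)&(abs(Y)<60)
    f=lambda m:np.linalg.lstsq(np.c_[q[m],np.ones(m.sum())],z[m],rcond=None)[0]
    print(nm,"plate",np.median(z[pl]),f(pl),"frame",np.median(z[fr]),f(fr))
chk(P,p,"wrist"); ims=[cv2.resize(p,(512,384))[60:360]]
for n in("top","scene"):
    p,d,C,s=grab(n); P=cloud(C,d); chk(P,p,n)
    m=(P[...,2]>.057)&(P[...,2]<.07)&(np.hypot(P[...,0]-.642,P[...,1]-.239)<.065); print("tub",cv2.minEnclosingCircle((P[m][:,:2]*1000).astype(np.float32)))
    for o in "garlic round_plate pepper_shaker timer probe".split():
        for r in eyes.search_frame(n,o)[:1]: print(o,np.round(r["location"]),round(r["confidence"],2))
    if n=="scene": ims.append(cv2.resize(p[130:330,150:390],(288,240)))
b=np.zeros((300,288,3),np.uint8); b[:240]=ims[1]
cv2.imwrite("pics/fin.png",np.hstack([ims[0],b])[...,::-1])
E
python3 k.py
```

```text
[0.494  0.2315 0.1967] [0.104  0.9946 0.0001 0.0001]
wrist plate 15.08636980761413 [-0.002  -0.0002 15.0676] frame 15.057820769487474 [-0.0016  0.0003 15.051 ]
top plate 13.104513810547559 [ 0.0065 -0.0018 13.0151] frame 13.303698267537968 [ 0.0012 -0.002  13.2454]
tub ((642.6375732421875, 239.0167236328125), 47.49800491333008)
garlic [184. 225.] 0.81
round_plate [251. 338.] 0.76
pepper_shaker [238. 235.] 0.74
timer [132. 347.] 0.57
probe [258. 288.] 0.76
scene plate 13.44160309226683 [-0.0003 -0.0004 13.4232] frame 13.464789400089384 [-0.0007 -0.0005 13.4742]
tub ((641.479736328125, 238.1832733154297), 48.29698181152344)
garlic [223. 225.] 0.67
round_plate [204. 356.] 0.87
pepper_shaker [188. 246.] 0.55
timer [191. 244.] 0.27
probe [247. 329.] 0.62
```

View pics/fin.png

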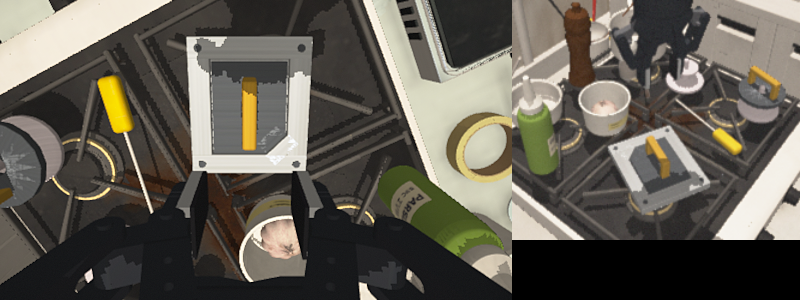

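The picture shows the plate flush in the pocket at (row 107, col 250) with its cut corner in the filled corner at (row 145, col 285). The garlic is in the upright tub. All three cameras put the plate top and frame top within 0.2 mm of each other.

```bash
python3 -c "
from plant import workorder; print(workorder.hand_in())"
```

```text
the job is handed in; nothing more can be done
None
```

The job is handed in: the garlic is in the upright tub and the simmer plate sits flat and flush in the burner frame, cut corner in the filled corner. It took about 20 s of the 54 s, and the round plate was left on its pin.

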